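# Clamp the seed jar

### The arm

A 6-joint arm with a two-finger parallel gripper is mounted at the origin on the work surface. World frame = base frame: x ahead of the robot, y to its left, z up, the work surface at z = 0. Lengths are in m, angles in rad, forces in N, time in s.
With the tool pointing down it reaches from about 0.3 to 0.875 m from the base axis. Payload 6.4 kg.
Tool frame: the origin (TCP) lies midway between the tips of the shut fingers; the grasp point (between the pads) lies 19 mm behind it; z points along the fingers, y is the direction in which the jaws open and shut (so a half turn about z gives the same grasp; the last joint's range is limited). The gripper opens to 85 mm and grips with 20 to 120 N. Pads are 22 mm wide; open, the fingers measure 114 mm over their backs; the gripper's body (76 mm by 85 mm) begins 54 mm behind the grasp point. The pads swing forward as they close: fully open they stand 13 mm farther back than shut.
Start: joints at [-1.314, 0.181, 1.607, -0, 1.354, -0.206], TCP at [0.257, -0.515, 0.231] pointing down, gripper open.
Joint ranges: [-2.99, 2.99], [-0.89, 2.07], [0.3, 2.58], [-1.14, 4.28], [0, 2.63], [-3.12, 3.12]. Speed limits (rad/s): [2.57, 2.57, 3.01, 3.14, 3.14, 3.14].

### API

Orientations are given as a unit quaternion [w, x, y, z].
In Python, from bench import get_obs, camera, hand_in gives the robot as it stands.
- The arm moves only by the tool drive_tool, never from a script. Its argument "deltas" is a list of rows, each a list of 2 entries, a list of its own where there are three numbers: the shift along the world's x, y, z in m, then the turn about the world's z in rad. A call has 1 to 10 rows; each row shifts and turns the pose as measured when the row begins; what a row does not reach is not made up. A row lasts 1/10 s, in which the tool goes at most 50 mm and 8.59 degrees, less where a joint would pass 70% of its speed; a pose out of reach is approached as far as the arm can. A call is refused whole if a number of a shift passes 0.05 or a number of a turn 0.15, either way. A call with a gripper value outside its range is refused whole. "gripper" is the opening, from 0 (shut) to 1 (fully open), set as the call begins (left out, the last holds). The fingers move at their own pace and stop on an object; the grip force is fixed at half the most. Time passes only in rows, so rows that do not move let the fingers close. It gives the time, the measured TCP pose, the force and the opening at its end, in the units of the state.
- get_obs(): the state, without advancing time (a new reading comes with each control period).
- camera(name): name is "side" or "top"; returns a dict with "frame" (400x640x3 uint8, red, green, blue), "fx", "fy", "cx", "cy" (pixels), "eye" and "attitude" of the camera in the world. Camera axes: x right, y down, z forward; pixel columns grow to the right and rows downward; lengths in m; the calibration is good to about 2 mm. A picture is of the moment at which its call begins. There is no depth.
- hand_in(): hands the job in, once; it reports no verdict.
The state is a dict: "time_s": time; "q": joint angles; "dq": joint speeds; "joint_efforts": joint torques, N m; "eef_pos": TCP position; "eef_rot": TCP orientation; "wrist_force": force on the tool from outside, world axes, zero at the start; "torque": the same for the moment, N m; "opening": opening from 0.0 (shut) to 1.0 (fully open).
Only numpy, scipy, OpenCV 4.12 (cv2) and the standard library are available. Lean on these libraries where they do the work, as an engineer would, in place of code of your own. Each camera call takes 0.05 s, during which the arm holds its last target.

### The job

Two small jar clamps stand on the food-lab bench; one has a seed jar standing in it, the other is empty. Flip the lever of the clamp that holds the jar over to the back, past its springy centre, so that it snaps down flat and the pad clamps the jar's lid. Leave the empty clamp's lever standing open and the jar upright in its place.

Things in the scene. Friction and masses are not known exactly. Their poses are not given: they have to be found in the camera images.
- jar_clamp: Fixed aluminium clamp holding the jar. Origin: underside, on the jar's axis; z up, +x from jar to column (back), y along the lever's axle. Base x -50 to +85, 90 wide, 12 mm high. Column at x +68, top z 141. Arm over the jar, 26 mm wide, top z 138. Lever axle 155 mm above the origin between cheeks (top z 165, 36 mm overall). Pad under the arm drops 10 mm onto the lid as the lever closes.
- jar_lever (a joint): Its lever: flat steel bar, black grip, 22 wide, 12 mm thick, tip 87 mm from the axle. 0 = open (start): leans 25 deg forward, tip 37 mm in front of (-x) and 79 mm above the axle. Grows up and over to the back (+x): 0.44 upright, 1.2 spring centre, 2.0 closed, level, pointing +x. Sprung back to open below 1.2 (0.24 N m at 0), snaps shut by itself above 1.2. 3 to 6 N on the grip push it.
- spare_lever (a joint): Lever of the other clamp, which is the same in every way but has no jar standing in it; same joint values. It starts open at 0 and must stay open. The two clamps stand left and right of the middle of the bench in either order, their axles at least 300 mm apart, each turned up to 35 degrees; column away from the robot.
- jar: Loose seed jar standing in the jar clamp between four 14 mm high pegs: clear plastic full of seeds, paper band, red lid, 66 mm across, 75 mm high, about 0.15 kg. Origin: centre of its underside, 12 mm above the bench; z up. Other such jars stand about on the bench, none of them in a clamp.
There are look-alikes about, which are no part of the job. What is shaped like the jar_clamp but blue or purple is not meant.

How it is judged:
By the outcome, as a careful person would: the job done as asked, in the order asked, and still so for the second after the job is handed in, with the robot touching nothing.
It also fails if it takes over 32 s, if anything falls off the work surface, if the arm or the gripper's body presses on something with over 40 N, if the wrist force passes 120 N, or if a joint passes its speed limit or range.

## Working session

There is one attempt and no reset: what is moved stays moved. The work goes in short steps, Python scripts to look and compute and a tool call to move; the robot and the scene stay as the last step left them, time stands still between calls to the robot, and variables do not carry over. Pictures are saved under pics/ and viewed, and the job is handed in when it is done.

Besides the shell and the picture viewer there is one more tool, called after "Request:" as a command line: name --argument value ..., lists and objects as JSON in quotes. drive_tool: Moves the arm, as the interface text tells. Its arguments: {"type":"object","properties":{"deltas":{"type":"array","items":{"type":"array"}},"gripper":{"type":"number"}},"required":["deltas"]}

```bash
mkdir -p pics; cat > h.py <<'E'
import numpy as np, cv2
from bench import get_obs, camera, hand_in
from scipy.spatial.transform import Rotation as R
def snap(n,f):
    c=camera(n); cv2.imwrite(f,c["frame"][:,:,::-1]); np.save(f[:-4]+'.npy',c,allow_pickle=True); return c
def load(f): return np.load(f,allow_pickle=True).item()
def rot(c):
    a=np.array(c["attitude"],float)
    return a if a.shape==(3,3) else R.from_quat(a[[1,2,3,0]]).as_matrix()
def proj(c,P):
    p=(np.atleast_2d(P)-np.array(c["eye"]))@rot(c)
    return np.c_[c["fx"]*p[:,0]/p[:,2]+c["cx"],c["fy"]*p[:,1]/p[:,2]+c["cy"]]
def onz(c,u,v,z):
    d=rot(c)@np.array([(u-c["cx"])/c["fx"],(v-c["cy"])/c["fy"],1]); e=np.array(c["eye"])
    return e+d*(z-e[2])/d[2]
E
python3 - <<'E'
from h import *
for n in("side","top"):
    c=snap(n,f"pics/{n}0.png"); print({k:v for k,v in c.items() if k!="frame"})
print(get_obs())
E
```

```text
{'fx': 474.2727696012497, 'fy': 474.2727696012497, 'cx': 311.5568500610288, 'cy': 202.13640615245802, 'eye': array([ 0.66810799, -1.08696464,  1.04816822]), 'attitude': array([-0.45391952,  0.88967708,  0.04195596, -0.02591261])}
{'fx': 474.338649220588, 'fy': 474.338649220588, 'cx': 317.17581531137154, 'cy': 191.65640172621272, 'eye': array([0.32889044, 0.2025372 , 1.37592158]), 'attitude': array([-0.0570753 ,  0.70718645, -0.70278063,  0.052241  ])}
{'time_s': 0.1, 'q': array([-1.31430464e+00,  1.81491170e-01,  1.60785689e+00, -9.68538126e-06,
        1.35380982e+00, -2.06302890e-01]), 'dq': array([ 3.30127845e-04, -1.22994835e-03, -3.81064812e-03,  5.36673179e-04,
       -8.85327451e-05, -1.70398052e-03]), 'joint_efforts': array([ 4.32162033e-04, -4.45876050e+01, -3.52235949e+01, -2.90299768e-04,
        4.15331204e-03,  2.23259235e-06]), 'eef_pos': array([ 0.25659701, -0.51403849,  0.23048522]), 'eef_rot': array([-7.82251773e-04,  9.73346356e-01,  2.29338742e-01, -2.43640641e-05]), 'wrist_force': array([-0.49968949, -0.2665547 , -0.44438767]), 'torque': array([-0.02573173, -0.02316851,  0.0010408 ]), 'opening': 0.9982999190501886}
```

View pics/side0.png

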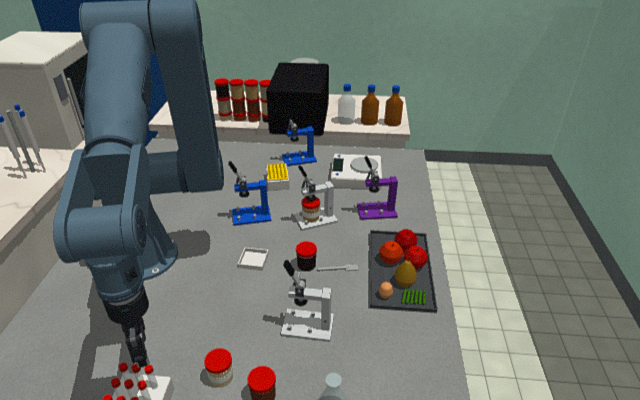

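View pics/top0.png

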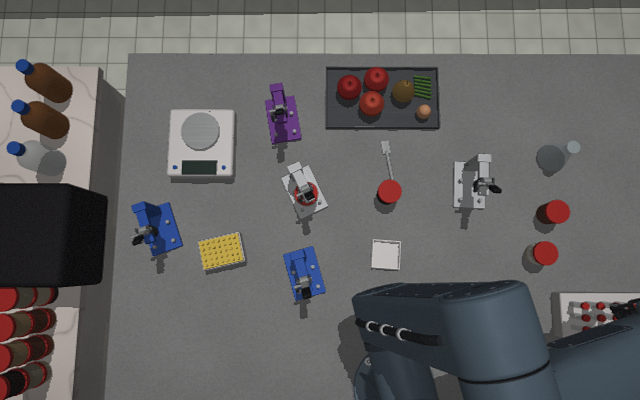

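```bash
python3 - <<'E'
from h import *
s=load("pics/side0.npy")["frame"];t=load("pics/top0.npy")["frame"]
a=cv2.resize(s[150:240,270:360],(400,400),interpolation=cv2.INTER_CUBIC)
b=cv2.resize(t[145:235,260:350],(400,400),interpolation=cv2.INTER_CUBIC)
cv2.imwrite("pics/crop0.png",np.hstack([a,b])[:,:,::-1])
c=load("pics/top0.npy")
print(onz(c,305,193,.087), rot(c))
E
```

```text
[0.52600336 0.24550949 0.087     ] [[ 0.00674053 -0.98803054  0.15411108]
 [-0.99995722 -0.00568359  0.00729783]
 [-0.00633458 -0.15415368 -0.98802658]]
```

View pics/crop0.png

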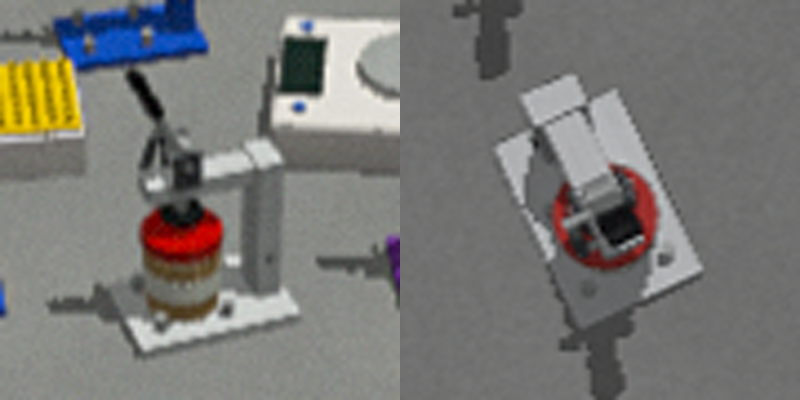

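```bash
cat > fit.py <<'E'
from h import *
from scipy.optimize import least_squares
t=load("pics/top0.npy"); s=load("pics/side0.npy")
T=lambda u,v:((u-400)/4.444+260-.5,v/4.444+145-.5)
S=lambda u,v:(u/4.444+270-.5,v/4.444+150-.5)
# clamp frame x back, y left
pts=[(t,(-50,-45,12),T(702,268)),(t,(-50,45,12),T(582,326)),(t,(85,-45,12),T(616,90)),(t,(85,45,12),T(497,150)),
 (s,(-50,-45,6),S(142,350)),(s,(85,-45,6),S(299,308))]
def w(p,l):
    l=np.array(l)/1000;c,q=np.cos(p[2]),np.sin(p[2]);return np.array([p[0]+c*l[0]-q*l[1],p[1]+q*l[0]+c*l[1],l[2]])
f=lambda p:np.concatenate([proj(c,w(p,l))[0]-m for c,l,m in pts])
r=least_squares(f,[.526,.245,.4])
if __name__=="__main__":
    p=r.x;print(p,r.fun.reshape(-1,2).round(1))
    print("axle",w(p,(0,0,155)),"tip",w(p,(-37,0,234)), "back dir",np.cos(p[2]),np.sin(p[2]))
    for c,n in((t,"t"),(s,"s")):
        im=c["frame"][:,:,::-1].copy();im=cv2.resize(im,None,fx=4,fy=4)
        for l in [(-50,-45,12),(-50,45,12),(85,-45,12),(85,45,12),(0,0,155),(-37,0,234),(68,0,141),(0,0,87)]:
            q=proj(c,w(p,l))[0]*4+2;cv2.circle(im,tuple(int(v) for v in q),4,(0,255,0),1)
        y,x=(145,260) if n=="t" else (150,270)
        cv2.imwrite(f"pics/ov{n}.png",im[y*4:y*4+380,x*4:x*4+380])
    a=cv2.imread("pics/ovt.png");b=cv2.imread("pics/ovs.png");cv2.imwrite("pics/ov.png",np.hstack([a,b]))
E
python3 fit.py
```

```text
[0.52595831 0.24337859 0.46055737] [[ 0.6  0.7]
 [-0.4  1.3]
 [-0.4 -0.2]
 [-1.3 -0.5]
 [ 0.5  1.1]
 [ 0.9  1.8]]
axle [0.52595831 0.24337859 0.155     ] tip [0.49281353 0.22693403 0.234     ] back dir 0.8958049166674287 0.44444746739571045
```

View pics/ov.png

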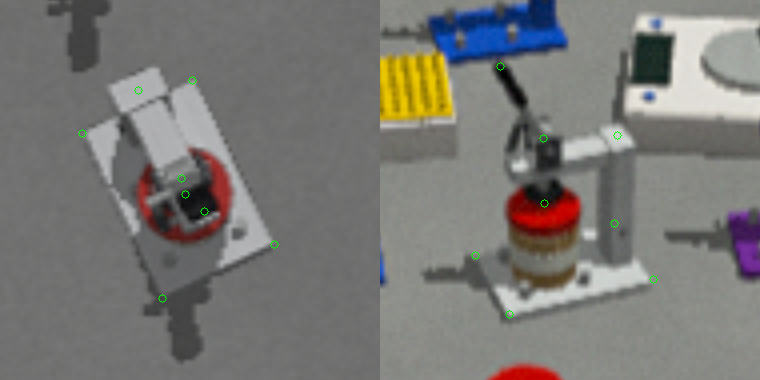

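Candidates: the aluminium clamp with the jar at top (303,188) and side (312,208), the empty aluminium clamp at top (475,182) and side (307,310), blue clamps at top (157,230) and (304,275), and a purple one at top (283,118). I choose the one at (303,188). The crop shows grey metal with a red-lidded jar under the pad, and the model overlay fits. Tool x already points along the clamp's back direction (0.46 rad), so no turn is needed.

Request:
drive_tool --deltas '[[[0,0,0.05],0],[[0,0.02,0.045],0],[[0.01,0.04,0.02],0],[[0.012,0.045,0],0],[[0.012,0.045,0],0],[[0.012,0.045,0],0],[[0.012,0.045,0],0],[[0.012,0.045,0],0],[[0.012,0.045,0],0],[[0.012,0.045,0],0]]' --gripper 0

```text
time_s: 1.1
eef_pos: [0.348, -0.1273, 0.3436]
eef_rot: [-0.005, 0.975, 0.224, 0.001]
wrist_force: [0.0, -1.2, 0.3]
opening: -0.0
```

Target: (0.459, 0.210), first from above.

Request:
drive_tool --deltas '[[[0.013,0.045,0],0],[[0.013,0.045,0],0],[[0.013,0.045,0],0],[[0.013,0.045,0],0],[[0.013,0.045,0],0],[[0.013,0.045,0],0],[[0.012,0.035,0],0],[[0.01,0.015,0],0],[[0,0,0],0]]'

```text
time_s: 2.0
eef_pos: [0.4464, 0.2131, 0.3415]
eef_rot: [-0.005, 0.974, 0.227, 0.001]
wrist_force: [0.6, -0.6, -0.5]
opening: 0.006
```

```bash
cat > where.py <<'E'
import fit; from h import *
p=fit.r.x; o=get_obs(); d=o["eef_pos"][:2]-p[:2]; b=np.array([np.cos(p[2]),np.sin(p[2])])
print("rel x,y,z mm",d@b*1e3,(b[0]*d[1]-b[1]*d[0])*1e3,(o["eef_pos"][2]-.155)*1e3,"xaxis yaw-clamp",2*np.arctan2(o["eef_rot"][2],o["eef_rot"][1])-p[2],o["wrist_force"],o["time_s"],o["eef_pos"])
E
python3 where.py; python3 - <<'E'
from h import *
s=snap("side","pics/s1.png")["frame"];t=snap("top","pics/t1.png")["frame"]
a=cv2.resize(s[100:240,240:380],(400,400));b=cv2.resize(t[130:270,230:370],(400,400))
cv2.imwrite("pics/c1.png",np.hstack([a,b])[:,:,::-1])
E
```

```text
rel x,y,z mm -84.71445101958518 8.25911015537902 186.50923881842422 xaxis yaw-clamp -0.0018161144178482358 [ 0.58978712 -0.56412742 -0.53898518] 2.0 [0.44639995 0.21312601 0.34150924]
```

View pics/c1.png

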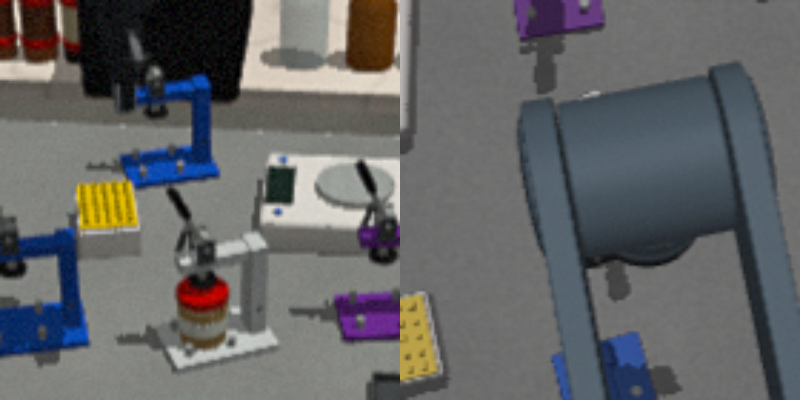

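```bash
python3 - <<'E'
from h import *
t=load("pics/top0.npy");print("blue arm front",onz(t,303,285,.2),proj(load("pics/s1.npy"),get_obs()["eef_pos"]))
E
```

```text
blue arm front [0.28209051 0.24418817 0.2       ] [[283.31507108 138.6819402 ]]
```

View pics/s1.png

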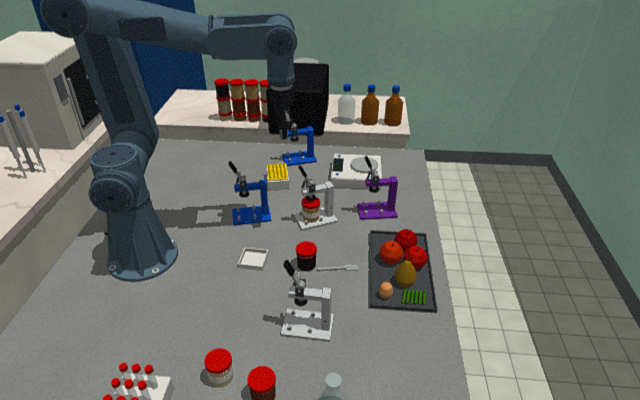

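Request:
drive_tool --deltas '[[[0.004,-0.005,-0.04],0],[[0.001,-0.001,-0.04],0],[[0,0,-0.03],0],[[0,0,-0.016],0],[[0,0,0],0]]'

```text
time_s: 2.6
eef_pos: [0.4496, 0.1983, 0.2136]
eef_rot: [-0.003, 0.975, 0.223, 0.002]
wrist_force: [-0.0, 0.2, 0.9]
opening: -0.0
```

```bash
python3 where.py; python3 - <<'E'
from h import *
s=snap("side","pics/s2.png")["frame"]
cv2.imwrite("pics/c2.png",cv2.resize(s[110:240,250:380],(520,520))[:,:,::-1])
E
```

```text
rel x,y,z mm -88.39402901669486 -6.4392819850978205 58.599258833875844 xaxis yaw-clamp -0.011212144830006099 [-0.02759634  0.20629521  0.85117798] 2.6 [0.44963642 0.19832374 0.21359926]
```

View pics/c2.png

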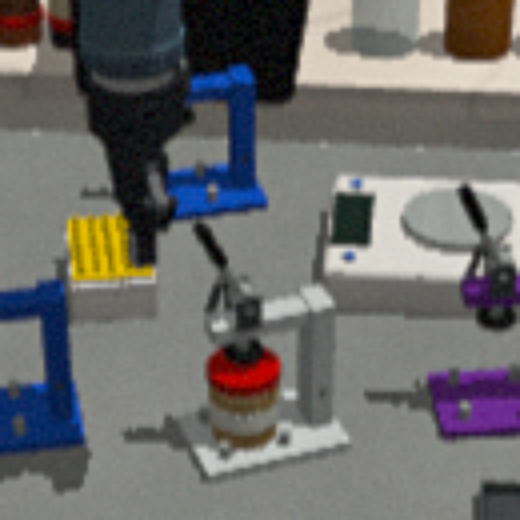

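Request:
drive_tool --deltas '[[[0.01,0.01,0.002],0],[[0.014,0.007,0],0],[[0.014,0.007,0.002],0],[[0.014,0.007,0.002],0]]'

```text
time_s: 3.05
eef_pos: [0.5036, 0.2268, 0.2277]
eef_rot: [-0.003, 0.975, 0.221, 0.005]
wrist_force: [-3.5, 0.7, 0.8]
opening: 0.003
```

```bash
python3 where.py
```

```text
rel x,y,z mm -27.346265494447373 -4.918036751019145 72.71323200079627 xaxis yaw-clamp -0.01583556662527702 [-3.46789977  0.66047974  0.78249933] 3.05 [0.5036472  0.22681901 0.22771323]
```

Request:
drive_tool --deltas '[[[0.01,0.008,-0.008],0],[[0.013,0.008,-0.003],0],[[0.013,0.007,-0.005],0]]'

```text
time_s: 3.35
eef_pos: [0.543, 0.2484, 0.2189]
eef_rot: [-0.002, 0.976, 0.219, 0.008]
wrist_force: [-1.6, -0.5, -0.5]
opening: -0.001
```

```bash
python3 where.py;python3 - <<'E'
from h import *
s=snap("side","pics/s3.png")["frame"]
cv2.imwrite("pics/c3.png",cv2.resize(s[110:240,250:380],(520,520))[:,:,::-1])
E
```

```text
rel x,y,z mm 17.498421814651895 -3.100711077905126 63.87006790143279 xaxis yaw-clamp -0.018231219892835215 [-1.61930382 -0.46956243 -0.53565676] 3.35 [0.54301158 0.24837808 0.21887007]
```

View pics/c3.png

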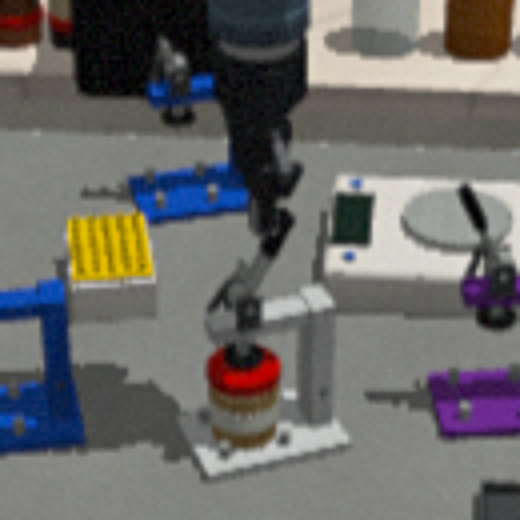

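Request:
drive_tool --deltas '[[[0.012,0.007,-0.012],0],[[0.01,0.005,-0.012],0],[[0.007,0.004,-0.012],0],[[0.004,0.002,-0.01],0],[[0,0,0],0]]'

```text
time_s: 3.9
eef_pos: [0.5816, 0.2653, 0.1776]
eef_rot: [-0.002, 0.976, 0.218, 0.013]
wrist_force: [-1.2, 0.4, 0.2]
opening: -0.0
```

```bash
python3 where.py;python3 - <<'E'
from h import *
s=snap("side","pics/s4.png")["frame"]
cv2.imwrite("pics/c4.png",cv2.resize(s[110:240,250:380],(520,520))[:,:,::-1])
E
```

```text
rel x,y,z mm 59.59453886880692 -5.140438927794675 22.591535883898256 xaxis yaw-clamp -0.021138874311270706 [-1.24780354  0.44708583  0.20295017] 3.9 [0.58162804 0.2652604  0.17759154]
```

View pics/c4.png

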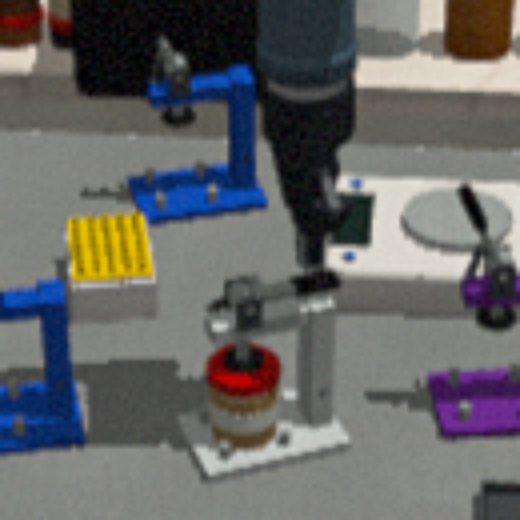

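Snapped down flat. Retreating upward and back.

Request:
drive_tool --deltas '[[[0,0,0.03],0],[[0,0,0.04],0],[[0,0,0.04],0],[[-0.01,-0.03,0.03],0],[[-0.03,-0.04,0.01],0],[[-0.03,-0.04,0],0],[[-0.03,-0.04,0],0],[[-0.03,-0.04,0],0],[[-0.01,-0.04,0],0],[[0,0,0],0]]'

```text
time_s: 4.95
eef_pos: [0.4333, 0.0298, 0.3401]
eef_rot: [0.002, 0.975, 0.22, 0.018]
wrist_force: [0.6, -0.4, 0.3]
opening: -0.002
```

```bash
python3 where.py;python3 - <<'E'
from h import *
s=snap("side","pics/s5.png")["frame"];t=snap("top","pics/t5.png")["frame"]
f=lambda i,y,x:cv2.resize(i[y:y+100,x:x+100],(390,390))
cv2.imwrite("pics/c5.png",np.hstack([f(s,150,265),f(t,140,250)])[:,:,::-1])
E
```

```text
rel x,y,z mm -177.93057327923606 -150.0926056810797 185.13437086406418 xaxis yaw-clamp -0.017545860326691698 [ 0.55760854 -0.41943654  0.26991303] 4.95 [0.4332755  0.0298441  0.34013437]
```

View pics/c5.png

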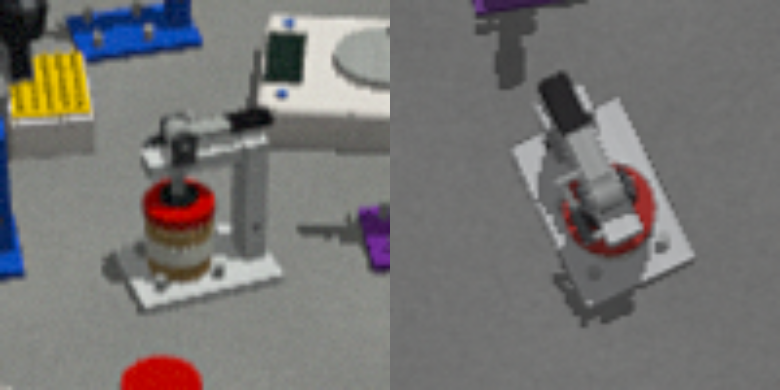

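View pics/s5.png

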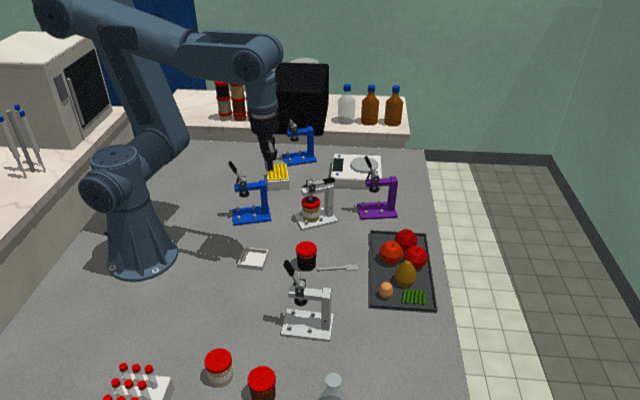

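The lever lies flat to the back with its grip at side (330,180). The pad is on the lid and the jar is upright at (312,210). The spare lever still stands open at (289,268). Before handing in I'll check the lever angle numerically.

```bash
python3 - <<'E'
import fit; from h import *
for n in "st":
  for ph in(80,90):
    a=np.radians(ph);c=load(f"pics/{n}5.npy");print(n,ph,proj(c,fit.w(fit.r.x,(87*np.sin(a),0,155+87*np.cos(a)))))
E
python3 -c "
from bench import hand_in
print(hand_in())"
```

```text
s 80 [[333.85863123 175.2678484 ]]
s 90 [[334.12679425 178.89312416]]
t 80 [[290.4894604  158.94514869]]
t 90 [[290.6286341  159.77968771]]
the job is handed in; nothing more can be done
None
```

The jar clamp's lever is now closed. I pushed it over to the back with the shut fingertips until it snapped down flat by itself. Then I drew the arm clear and handed the job in at about 5 s of the 32 s allowed.

**Lever:** In the last side picture its tip is at about (334.5, 180), against (334, 179) predicted for a level, closed lever. That comparison was by eye against the fitted clamp pose, so it is good to a few degrees.

**Everything else:** The pad is on the jar's lid and the jar is upright in its place. The empty clamp's lever still stands open, and nothing else appears moved.

**Forces:** The wrist-force readings at the end of each move stayed under 4 N.

No check failed or disagreed. `hand_in()` gives no verdict, so I don't know the judged outcome.

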